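Switch the lamp sorter to its other chute and feed a lamp

ROBOT

A 6-joint arm with a two-finger parallel gripper is mounted at the origin on the work surface. World frame = base frame: x ahead of the robot, y to its left, z up, the work surface at z = 0. Lengths are in m, angles in degrees, forces in N, time in s.
With the tool pointing down it reaches from about 0.275 to 1 m from the base axis. Payload 8.4 kg.
Tool frame: the origin (TCP) lies midway between the tips of the shut fingers; the grasp point (between the pads) lies robot.hold_point_z behind it (robot.hold_point_z is the distance from the TCP to the grasp point, in m); x points along the fingers, y is the direction in which the jaws open and shut, and the axes are right-handed (so a half turn about x gives the same grasp; the last joint's range is limited). The gripper opens to 85 mm and grips with 20 to 120 N. Pads are 22 mm wide; open, the fingers measure 114 mm over their backs; the gripper's body (76 mm by 85 mm) begins 54 mm behind the grasp point. The pads swing forward as they close: fully open they stand 13 mm farther back than shut.
Start: joints at [-69.122, 20.225, 93.587, -0, 66.188, -0.138], TCP at [0.224, -0.583, 0.231] pointing down, gripper open.
Joint ranges: [-150.9, 150.9], [-52.94, 120.26], [3.33, 152.33], [-74.26, 254.26], [0, 154.13], [-172.89, 172.89]. Speed limits (degrees/s): [127.2, 127.2, 159.86, 180, 180, 180].

INTERFACE

Orientations are given as [roll, pitch, yaw] about the fixed x, y, z axes, in that order (R = Rz(yaw) Ry(pitch) Rx(roll)).
In Python, from station import robot, cams, spotter gives the robot as it stands.
- The arm moves only by the tool move_arm, never from a script. Its argument "steps" is text: rows parted by semicolons, each of 6 numbers parted by spaces: the shift along the tool's x, y, z normalised to -1 to 1, where 1 is 120 mm, then the turn, a rotation vector about the tool's x, y, z normalised to -1 to 1, where 1 is 2 pi rad. A call has 1 to 10 rows; each row is the pose to reach, as a shift and turn from the pose measured when the call began, along the tool's axes at that moment, turning the shorter way round; what a row does not reach only later rows make up. A row lasts 1/8 s, in which the tool goes at most 62.5 mm and 10.7 degrees, less where a joint would pass 70% of its speed; a pose out of reach is approached as far as the arm can. A call with a number of a shift or a turn outside -1 to 1 is refused whole. A call with a gripper value outside its range is refused whole. "gripper" is the closure, from -1 (fully open) to 1 (shut), set as the call begins (left out, the last holds). The fingers move at their own pace and stop on an object; the grip force is fixed at half the most. Time passes only in rows, so rows that repeat a pose let the fingers close. It gives the time, the measured TCP pose, the force and the opening at its end, in the units of the state.
- robot.get_state(): the state, without advancing time (a new reading comes with each control period).
- cams.capture(name): name is "side" or "top" or "wrist"; returns a dict with "color" (480x640x3 uint8, red, green, blue), "depth" (480x640 float32, m along the optical axis (not along the pixel's ray), 0 where there is no reading), "fx", "fy", "cx", "cy" (pixels), "dist_coeffs" ([k1, k2, p1, p2, k3] as OpenCV has them; the pictures are not rectified), "extrinsics" (4x4, takes a point from camera to world coordinates); the wrist camera has in their place "mount" (4x4, takes a point from camera to tool coordinates, whose origin is the TCP and whose axes are the tool frame's). Camera axes: x right, y down, z forward; pixel columns grow to the right and rows downward; lengths in m; the calibration is good to about 2 mm. A picture is of the moment at which its call begins: read the wrist's pose just before it.
- robot.finish_job(): hands the job in, once; it reports no verdict.
Trained networks look in a picture, given as the dict that the camera call returned (one of the last four; its "shot" number tells which), for a name from the list of things; names that differ only in an ending like _2 or _b are one class to them, and where a whole thing is asked for, a point or a joint stands for the part that bears it (a point fixed in the world has none). Each returns a list of dicts, best first, with "score" (0 to 1); they miss things now and then, are a little off and sometimes report something else, mostly with a low value. They report only what shows in the picture. A call takes as long as a camera call.
- spotter.cut_out(thing, picture): "mask" (480x640 bool, what is visible of it) and "bbox" ([left, top, width, height] in pixels, round what is visible of it).
- spotter.tip_of(thing, picture): "centre" ([column, row] in pixels: a listed point, or the origin of a listed thing).
The state is a dict: "clock": time; "joint_positions": joint angles; "dq": joint speeds; "joint_torque": joint torques, N m; "tool_pos": TCP position; "tcp_rot": TCP orientation; "ft_force": force on the tool from outside, world axes, zero at the start; "wrist_torque": the same for the moment, N m; "finger_gap": finger opening in m.
Only numpy, scipy, OpenCV 4.12 (cv2) and the standard library are available. Lean on these libraries where they do the work, as an engineer would, in place of code of your own. Each camera call takes 0.05 s, during which the arm holds its last target. There are 200 camera calls.

TASK

The seesaw gate of the lamp sorter is tipped towards one chute. Press its raised side down so that it rocks over its pivot to the other chute, then push the cap lamp that waits on the sorter's deck forward onto the gate, so that it slides down that other chute into the tray and stays there. Only press and push: do not lift the lamp, and leave the spare lamps, the bezel ring and the yellow seal where they lie.

Things in the scene. Friction and masses are not known exactly. Their poses are not given: they have to be found in the camera images.
- sorter: Lamp sorter, fixed, 550 mm wide (y), 240 mm deep. Origin on the shelf below the gate's middle; x points away from the robot along the infeed deck, y left, z up; its yaw varies. Pivot of the gate: along x at y = 0, z = 95 mm. A white slick chute on either side of the gate slopes down to a tray.
- deck_end (a point): Middle of the far edge of the grey infeed deck, on its flat slick top (z = 107.5 mm, sorter x = -55 mm). The deck runs 120 mm from here towards the robot; guides 12 mm high and 60 mm apart stand along both edges.
- tray_left (a point): On the blue floor of the left tray, 230 mm left of the pivot, 33 mm up; the slick floor falls gently outwards, walls 35 mm high, end wall at y = 269 mm. A lamp is in the tray when its centre is beyond sorter y = 200 mm.
- tray_right (a point): The same point on the green floor of the right tray, 230 mm right of the pivot (sorter y = -230 mm).
- gate (a joint): Tilt of the orange seesaw gate, rad, stops at -0.28 and 0.28; starts at either. Positive: left (+y) side raised, lamps slide right; negative: right side raised, lamps slide left. Top-heavy (steel weight past its far edge, top 75 mm above the pivot, 63 to 105 mm beyond the plate's middle): about 1.5 N on the raised side moves it, past level it falls over by itself.
- gate_left (a point): Point on top of the gate plate (slick, 104 mm along x, 150 mm along y, 6 mm thick, centred on the pivot, 25 mm fence on its far edge), 58 mm left of the pivot (+y) and 5 mm nearer the robot than the plate's middle: a good place to press when the left side is raised. It is about 16 mm higher than the pivot when raised, 13 mm lower when down.
- gate_right (a point): The same point on the right side, 58 mm right of the pivot (-y).
- lamp_center (a point): Centre (half-way up) of the waiting cap lamp: a matte black upright drum, 54 mm in diameter and 36 mm tall, about 0.11 kg, loose on the deck between the guides; the only lamp on the deck. It slides easily when pushed. It drops onto the gate once its rear is past the deck's end (sorter x = -55 mm).
- lamp_b: Spare cap lamp like the other one (54 mm in diameter, 36 mm tall), standing on the shelf left of the deck; origin at the centre of its underside. Not to be moved.
- lamp_c: Spare cap lamp like it, standing on the shelf right of the deck; origin at the centre of its underside. Not to be moved.
- bezel: Silver aluminium bezel ring, 60 mm outside, 10 mm tall, lying flat on the shelf beside the deck; origin at the centre of its underside. Not to be moved.
- seal: Yellow rubber lamp seal, a ring 58 mm outside, 8 mm tall, lying flat on the shelf beside the deck; origin at the centre of its underside. Not to be moved.
- lamp: The waiting cap lamp itself: origin at the centre of its underside, 18 mm below point lamp_center.

How it is judged:
By the outcome, as a careful person would: the job done as asked, in the order asked, and still so for the second after the job is handed in, with the robot touching nothing.
It also fails if it takes over 48 s, if anything falls off the work surface, if the arm or the gripper's body presses on something with over 40 N, if the wrist force passes 120 N, or if a joint passes its speed limit or range.

## Working session

There is one attempt and no reset: what is moved stays moved. The work goes in short steps, Python scripts to look and compute and a tool call to move; the robot and the scene stay as the last step left them, time stands still between calls to the robot, and variables do not carry over. Pictures are saved under pics/ and viewed, about 8 in all and at most 12, crops included, and the job is handed in when it is done.

Besides the shell and the picture viewer there is one more tool, called after ">>>" in YAML: its name, and indented under it one key for each argument. move_arm: Moves the arm, as the interface text tells. Scaled input: -1 to 1 covers 120 mm each way for a shift and 2 pi rad each way for a turn. Its arguments: {"type":"object","properties":{"steps":{"type":"string"},"gripper":{"type":"number"}},"required":["steps"]}

```bash
mkdir -p pics; ls; cat > h.py <<'E'
import numpy as np, cv2
from station import robot, cams, spotter
from scipy.spatial.transform import Rotation as R
def px2w(p, uv, depth=None):
    K=np.array([[p['fx'],0,p['cx']],[0,p['fy'],p['cy']],[0,0,1]])
    n=cv2.undistortPoints(np.array([[uv]],float),K,np.array(p['dist_coeffs']))[0,0]
    if depth is None:
        u,v=int(round(uv[0])),int(round(uv[1])); w=p['depth'][max(0,v-2):v+3,max(0,u-2):u+3]; depth=np.median(w[w>0]) if (w>0).any() else np.nan
    T=np.array(p['extrinsics']); return T[:3,:3]@(np.array([n[0],n[1],1])*depth)+T[:3,3]
def save(p,name): cv2.imwrite('pics/'+name,p['color'][:,:,::-1])
E
python3 - <<'E'
from h import *
np.set_printoptions(precision=4,suppress=True)
print(robot.get_state(), robot.hold_point_z)
for c in ['top','side']:
    p=cams.capture(c); save(p,c+'0.png')
    for t in ['sorter','deck_end','tray_left','tray_right','gate_left','gate_right','lamp_center','lamp_b','bezel','seal']:
        for d in spotter.tip_of(t,p)[:3]:
            print(c,t,round(d['score'],2),np.round(d['centre'],1),px2w(p,d['centre']))
E
```

```text
pics
{'clock': 0.0, 'joint_positions': array([-69.1206,  20.2623,  93.6297,  -0.0004,  66.1881,  -0.1366]), 'dq': array([-0.0426, -0.0951, -0.0187,  0.0017,  0.0593, -0.1014]), 'joint_torque': array([ -0.0017, -60.5254, -34.2069,  -0.    ,   0.0093,  -0.    ]), 'tool_pos': array([ 0.224 , -0.583 ,  0.2306]), 'tcp_rot': array([-89.8564,  89.9199, 111.1598]), 'ft_force': array([-0.0316,  0.0906,  0.3443]), 'wrist_torque': array([ 0.0397, -0.0503,  0.0195]), 'finger_gap': 0.08559977285568765} 0.0187
top sorter 0.97 [335.7 200.2] [ 0.601  -0.0251  0.102 ]
top sorter 0.71 [216.  227.3] [0.5632 0.1873 0.0336]
top deck_end 0.89 [347.5 219. ] [ 0.5698 -0.0448  0.0972]
top tray_left 0.82 [215.4 224.9] [0.5674 0.1882 0.0348]
top tray_left 0.62 [492.9 265.3] [ 0.4926 -0.319   0.0001]
top tray_right 0.83 [461.1 165.9] [ 0.672  -0.2552  0.0344]
top tray_right 0.6 [229.  293.2] [0.4446 0.1686 0.0011]
top gate_left 0.73 [309.  196.9] [0.6051 0.0193 0.1139]
top gate_right 0.83 [373.7 189.6] [ 0.6214 -0.0909  0.0839]
top lamp_center 0.7 [358.3 253.8] [ 0.5091 -0.0588  0.1453]
top lamp_b 0.95 [351.1 2
[... 289 characters left out ...]
  0.1459]
side sorter 0.88 [283.  264.3] [0.61   0.0459 0.0714]
side deck_end 0.78 [312.  219.9] [ 0.5613 -0.0491  0.1084]
side deck_end 0.59 [282.2 217.3] [ 0.6283 -0.0898  0.0814]
side tray_left 0.71 [297.6 335.8] [0.5617 0.2337 0.0845]
side tray_right 0.8 [278.4 194. ] [ 0.6595 -0.2428  0.0343]
side gate_left 0.72 [285.  240.7] [0.6055 0.0308 0.118 ]
side gate_right 0.95 [281.5 218.5] [ 0.6288 -0.0832  0.0832]
side lamp_center 0.63 [335.6 210.1] [ 0.5135 -0.0357  0.1446]
side lamp_b 0.88 [373.6 294. ] [0.4339 0.0669 0.0226]
side lamp_b 0.69 [340.7 219.5] [ 0.5032 -0.0313  0.1255]
side bezel 0.83 [368.2 342.1] [ 0.4423  0.1678 -0.001 ]
side seal 0.69 [346.3 188.4] [ 0.5004 -0.3292 -0.0022]
```

View pics/top0.png

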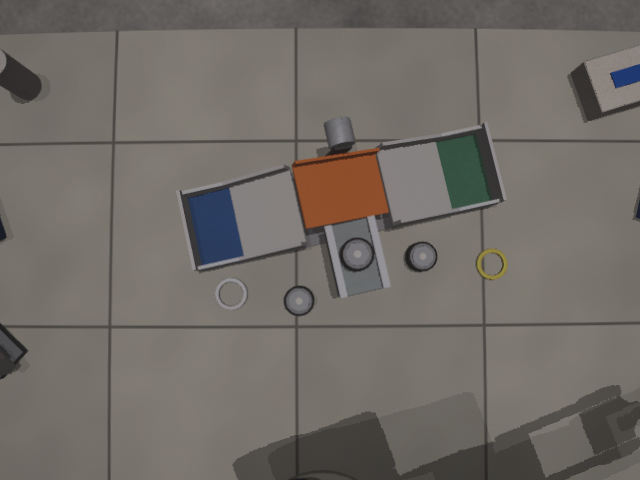

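View pics/side0.png

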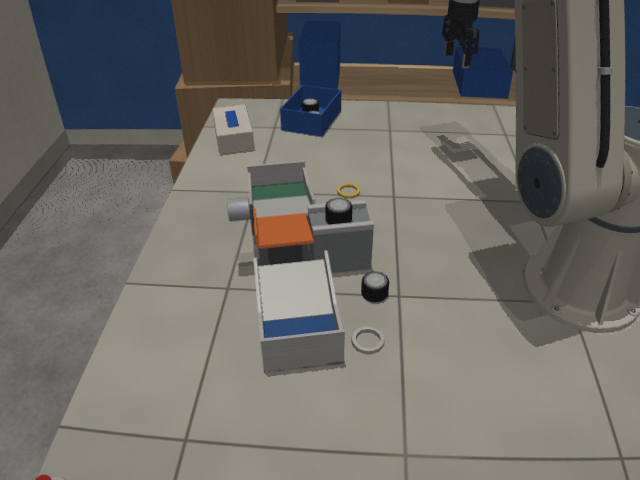

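```bash
python3 - <<'E'
from h import *
np.set_printoptions(precision=4,suppress=True)
p=cams.capture('top'); hsv=cv2.cvtColor(p['color'],cv2.COLOR_RGB2HSV)
def cloud(m):
    vs,us=np.nonzero(m&(p['depth']>0)); return np.array([px2w(p,(u,v),p['depth'][v,u]) for u,v in zip(us,vs)])
col={'orange':(5,18),'green':(45,85),'blue':(95,125)}
for k,(a,b) in col.items():
    m=cv2.inRange(hsv,(a,110,60),(b,255,255)); n,l,s,c=cv2.connectedComponentsWithStats(m)
    for i in range(1,n):
        if s[i,4]>150: 
            P=cloud(l==i); print(k,s[i],P.mean(0),P.min(0),P.max(0)); np.save(f'{k}{i}.npy',P)
# all points by height
P=cloud(np.ones_like(p['depth'],bool)); np.save('all.npy',P)
L=P[(P[:,2]>.138)&(P[:,2]<.15)&(abs(P[:,0]-.51)<.05)&(abs(P[:,1]+.05)<.06)]; print('lamp',len(L),L.mean(0),(L.min(0)+L.max(0))/2, np.ptp(L,axis=0))
D=P[(P[:,2]>.102)&(P[:,2]<.128)&(P[:,0]<.56)&(P[:,0]>.38)&(abs(P[:,1]+.06)<.1)]
print('deck',cv2.minAreaRect(D[:,:2].astype(np.float32)*1000))
E
```

```text
orange [ 292  148   97   81 5754] [ 0.6229 -0.032   0.1   ] [ 0.5527 -0.1246 -0.0016] [0.711  0.047  0.1436]
blue [610  64  30  24 446] [ 0.8334 -0.5579  0.0631] [ 0.8114 -0.5865  0.0575] [ 0.8565 -0.5296  0.0678]
blue [ 188  188   55   77 2847] [0.5652 0.1892 0.0338] [0.4977 0.1402 0.0238] [0.6329 0.24   0.0426]
lamp 885 [ 0.5085 -0.056   0.1448] [ 0.5082 -0.0562  0.1442] [0.0525 0.0529 0.0116]
deck ((506.08123779296875, -33.266685485839844), (130.79115295410156, 132.9685516357422), 12.185345649719238)
```

The side and top views agree: the gate's left side is raised (about 0.116 against 0.083 m), so it gets pressed on the left and the lamp should end in the blue tray. In the top view the lamp is at (357,253) on the deck, with the gate centre near (340,190). Next I'll refine the sorter pose and work out the moves.

```bash
cat >> h.py <<'E'
def go(target, ydir=None):
    """print normalised shift/turn from the current pose; ydir = wanted world direction of tool y (tool x down)"""
    s=robot.get_state(); M=R.from_euler('xyz',s['tcp_rot'],degrees=True)
    d=M.inv().apply(np.array(target)-s['tool_pos'])/.12
    r=np.zeros(3)
    if ydir is not None:
        x=np.array([0,0,-1.]); y=np.array([ydir[0],ydir[1],0.]); y/=np.linalg.norm(y)
        r=(M.inv()*R.from_matrix(np.c_[x,y,np.cross(x,y)])).as_rotvec()/(2*np.pi)
    print('shift',d.round(3),'turn',r.round(4),'axes y',M.as_matrix()[:,1].round(3))
E
python3 - <<'E'
from h import *
np.set_printoptions(precision=4,suppress=True)
P=np.load('all.npy')
# coloured floors
import glob
O=np.load(glob.glob('orange*.npy')[0]); B=[np.load(f) for f in sorted(glob.glob('blue*.npy'))]; B=[b for b in B if b[:,1].mean()>0][0]
# rims & everything above shelf near sorter
for yaw in [0]:
    S=P[(P[:,2]>.02)&(P[:,0]>.40)&(P[:,0]<.80)&(P[:,1]>-.36)&(P[:,1]<.28)]
m=(O[:,2]>.07)&(O[:,2]<.125); pl=O[m]; A=np.c_[pl[:,:2],np.ones(len(pl))]
for _ in range(5):
    c,*_r=np.linalg.lstsq(A,pl[:,2],rcond=None); e=abs(A@c-pl[:,2]); k=e<.004; A,pl=A[k],pl[k]
print('plane',c,'tilt',np.arctan(np.hypot(c[0],c[1])),'yaw from gradient',np.degrees(np.arctan2(-c[0],c[1])), len(pl))
print('plate rect',cv2.minAreaRect(pl[:,:2].astype(np.float32)*1000))
print('blue rect',cv2.minAreaRect(B[:,:2].astype(np.float32)*1000), B.mean(0))
E
```

```text
plane [-0.0497  0.2782  0.139 ] tilt 0.27542962248696856 yaw from gradient 10.124532234745551 4615
plate rect ((619.4765014648438, -33.78075408935547), (107.01725006103516, 145.46507263183594), 12.223925590515137)
blue rect ((565.3703002929688, 189.7007598876953), (123.22357940673828, 77.00334167480469), 12.318682670593262) [0.5652 0.1892 0.0338]
```

```bash
python3 - <<'E'
from h import *
go((.6023,.0218,.231),(-.212,.977)); go((.6023,.0218,.231),(.212,-.977)); go((.6023,.0218,.231),(.977,.212))
E
```

```text
shift [ 2.000e-03 -3.578e+00 -4.751e+00] turn [-0.4756  0.     -0.    ] axes y [ 0.359 -0.933  0.   ]
shift [ 2.000e-03 -3.578e+00 -4.751e+00] turn [ 0.0244 -0.     -0.    ] axes y [ 0.359 -0.933  0.   ]
shift [ 2.000e-03 -3.578e+00 -4.751e+00] turn [-0.2256  0.     -0.    ] axes y [ 0.359 -0.933  0.   ]
```

>>> move_arm:
  steps: "0 -0.25 -0.33 0.0244 0 0; 0 -0.5 -0.66 0.0244 0 0; 0 -0.75 -1 0.0244 0 0; 0 -0.75 -1 0.0244 0 0"
  gripper: 1

```text
clock: 1.65
tool_pos: [0.3052, -0.4539, 0.2314]
tcp_rot: [-117.5, 90.0, 74.9]
ft_force: [0.1, 0.6, 1.1]
finger_gap: 0.0123
```

```bash
python3 - <<'E'
from h import *
go((.6023,.0218,.2),(.212,-.977))
E
```

```text
shift [ 0.265 -3.34  -3.27 ] turn [ 0.0005 -0.0001  0.0001] axes y [ 0.215 -0.977 -0.001]
```

>>> move_arm:
  steps: "0 -0.4 -0.4 0 0 0; 0 -0.8 -0.8 0 0 0; 0 -1 -1 0 0 0; 0 -1 -1 0 0 0"

```text
clock: 2.15
tool_pos: [0.3979, -0.3096, 0.2318]
tcp_rot: [-152.8, 89.9, 39.8]
ft_force: [-0.6, -0.5, -0.1]
finger_gap: 0.0001
```

>>> move_arm:
  steps: "0 -0.4 -0.4 0 0 0; 0 -0.8 -0.8 0 0 0; 0 -1 -1 0 0 0; 0 -1 -1 0 0 0"

```text
clock: 2.65
tool_pos: [0.4903, -0.1656, 0.232]
tcp_rot: [179.7, 89.9, 12.4]
ft_force: [0.2, -0.1, 0.1]
finger_gap: -0.0002
```

>>> move_arm:
  steps: "0 -0.4 -0.4 0 0 0; 0 -0.8 -0.8 0 0 0; 0 -1 -1 0 0 0; 0 -1 -1 0 0 0; 0 -1 -1 0 0 0"

```text
clock: 3.28
tool_pos: [0.5804, -0.0239, 0.2319]
tcp_rot: [125.2, 90.0, -42.1]
ft_force: [0.4, -0.3, -0.8]
finger_gap: 0.0003
```

```bash
python3 - <<'E'
from h import *
go((.6023,.0218,.130),(.212,-.977)); print(robot.get_state()['clock'],robot.get_state()['tool_pos'])
E
```

```text
shift [ 0.849 -0.332 -0.261] turn [ 0.0013 -0.0001 -0.0001] axes y [ 0.22  -0.976  0.001]
3.275 [ 0.58040887 -0.02392351  0.23185717]
```

>>> move_arm:
  steps: "0 -0.33 -0.26 0.001 0 0; 0.4 -0.33 -0.26 0.001 0 0; 0.8 -0.33 -0.26 0.001 0 0; 0.84 -0.33 -0.26 0.001 0 0; 0.84 -0.33 -0.26 0.001 0 0"

```text
clock: 3.9
tool_pos: [0.6025, 0.0202, 0.1321]
tcp_rot: [135.3, 89.9, -32.4]
ft_force: [0.3, -0.1, -0.1]
finger_gap: 0.0
```

>>> move_arm:
  steps: "0.06 0 0 0 0 0; 0.12 0 0 0 0 0; 0.16 0 0 0 0 0; 0.2 0 0 0 0 0; 0.24 0 0 0 0 0; 0.28 0 0 0 0 0; 0.32 0 0 0 0 0; 0.35 0 0 0 0 0; 0.35 0 0 0 0 0"

```text
clock: 5.03
tool_pos: [0.6023, 0.0202, 0.0897]
tcp_rot: [108.2, 90.0, -59.5]
ft_force: [-0.2, 0.3, 0.3]
finger_gap: -0.0002
```

>>> move_arm:
  steps: "-0.4 0 0 0 0 0; -0.8 0 0 0 0 0; -1 0 0 0 0 0; -1 0 0 0 0 0"

```text
clock: 5.52
tool_pos: [0.6037, 0.0203, 0.2121]
tcp_rot: [161.1, 89.7, -6.6]
ft_force: [0.7, -0.8, -0.3]
finger_gap: -0.0003
```

```bash
python3 - <<'E'
from h import *
np.set_printoptions(precision=4,suppress=True)
p=cams.capture('side'); save(p,'side1.png')
for t in ['gate_left','gate_right','lamp_center']:
    for d in spotter.tip_of(t,p)[:2]: print(t,round(d['score'],2),np.round(d['centre'],1),px2w(p,d['centre']))
go((.4436,-.072,.2),(.212,-.977))
E
```

```text
gate_left 0.91 [285.5 253.3] [0.6073 0.0242 0.0807]
gate_right 0.59 [282.9 207.4] [ 0.6243 -0.0835  0.1119]
lamp_center 0.6 [338.3 208.1] [ 0.5086 -0.0431  0.1443]
shift [0.072 0.472 1.448] turn [ 0.      0.0003 -0.0001] axes y [ 0.212 -0.977  0.   ]
```

The gate has rocked over: left is now 0.081 m and right 0.112 m. Next I go behind the lamp.

>>> move_arm:
  steps: "0 0.12 0.36 0 0 0; 0 0.24 0.72 0 0 0; 0 0.33 1 0 0 0; 0 0.33 1 0 0 0"

```text
clock: 6.22
tool_pos: [0.4901, -0.0447, 0.2075]
tcp_rot: [-4.2, 89.7, -172.0]
ft_force: [-0.3, -0.2, 0.3]
finger_gap: 0.0
```

>>> move_arm:
  steps: "0 0.07 0.22 0 0 0; 0 0.14 0.45 0 0 0; 0 0.14 0.45 0 0 0; 0 0.14 0.45 0 0 0"

```text
clock: 6.72
tool_pos: [0.4419, -0.0722, 0.2076]
tcp_rot: [-6.3, 89.8, -174.1]
ft_force: [-0.6, 0.8, -0.3]
finger_gap: -0.0002
```

```bash
python3 - <<'E'
from h import *
go((.4436,-.072,.127),(.212,-.977))
E
```

```text
shift [ 0.671  0.001 -0.017] turn [-0.0002  0.0007  0.0001] axes y [ 0.211 -0.978 -0.   ]
```

>>> move_arm:
  steps: "0.3 0 0 0 0.0007 0; 0.6 0 0 0 0.0007 0; 0.67 0 0 0 0.0007 0; 0.67 0 0 0 0.0007 0; 0.67 0 0 0 0.0007 0"

```text
clock: 7.35
tool_pos: [0.4428, -0.0723, 0.1283]
tcp_rot: [172.6, 89.9, 4.8]
ft_force: [-0.5, -0.7, 0.3]
finger_gap: 0.0001
```

>>> move_arm:
  steps: "0 0 -0.08 0 0 0; 0 0 -0.16 0 0 0; 0 0 -0.23 0 0 0; 0 0 -0.3 0 0 0; 0 0 -0.37 0 0 0; 0 0 -0.44 0 0 0; 0 0 -0.51 0 0 0; 0 0 -0.58 0 0 0; 0 0 -0.65 0 0 0; 0 0 -0.65 0 0 0"

```text
clock: 8.6
tool_pos: [0.5197, -0.0557, 0.1285]
tcp_rot: [171.0, 89.9, 3.2]
ft_force: [0.3, 0.7, -0.2]
finger_gap: -0.0002
```

```bash
python3 - <<'E'
from h import *
p=cams.capture('side'); cv2.imwrite('pics/push1.png',cv2.resize(p['color'][120:380,200:460,::-1],(520,520)))
go((.5707,-.0444,.127),(.212,-.977))
E
```

```text
shift [ 0.012 -0.002 -0.44 ] turn [-0.0001 -0.0003 -0.    ] axes y [ 0.211 -0.977  0.   ]
```

View pics/push1.png

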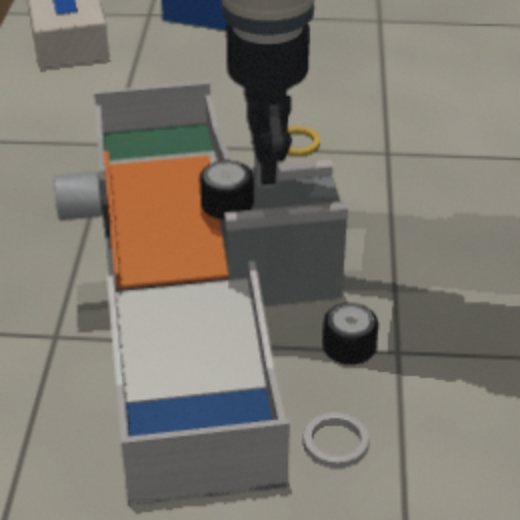

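The crop shows the lamp (about (227,188)) upright at the deck's end, ahead of the fingers. The gate is still tipped left. I continue pushing.

>>> move_arm:
  steps: "0 0 -0.07 0 0 0; 0 0 -0.14 0 0 0; 0 0 -0.21 0 0 0; 0 0 -0.28 0 0 0; 0 0 -0.35 0 0 0; 0 0 -0.42 0 0 0; 0 0 -0.44 0 0 0; 0 0 -0.3 0 0 0; 0 0 0 0 0 0; 0 0 0 0 0 0"

```text
clock: 9.9
tool_pos: [0.5152, -0.0561, 0.1279]
tcp_rot: [-25.2, 89.9, 166.9]
ft_force: [0.4, -0.8, -0.1]
finger_gap: 0.0003
```

```bash
python3 - <<'E'
from h import *
p=cams.capture('side'); cv2.imwrite('pics/push2.png',cv2.resize(p['color'][120:380,200:460,::-1],(520,520)))
E
```

```text
(no output)
```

View pics/push2.png

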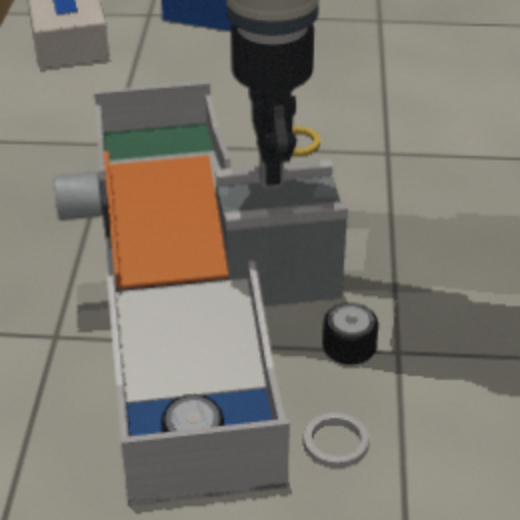

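The lamp lies on the blue floor at about (193,415), and the gate is still tipped left. I'll raise the arm clear and check the final state.

>>> move_arm:
  steps: "-0.4 0 0 0 0 0; -0.8 0 0 0 0 0; -1 0 0 0 0 0; -1 0 0.3 0 0 0; -1 0 0.6 0 0 0; -1 0 0.6 0 0 0; -1 0 0.6 0 0 0"

```text
clock: 10.82
tool_pos: [0.4478, -0.0713, 0.2488]
tcp_rot: [169.4, 89.8, 1.5]
ft_force: [0.1, 0.5, -0.1]
finger_gap: -0.0001
```

```bash
python3 - <<'E'
from h import *
np.set_printoptions(precision=4,suppress=True)
O=np.array([.6195,-.0338]); a=np.radians(12.25); M=np.array([[np.cos(a),np.sin(a)],[-np.sin(a),np.cos(a)]])
for c in ['side','top']:
    p=cams.capture(c)
    for t in ['lamp','bezel','seal','gate_left','gate_right']:
        for d in spotter.tip_of(t,p)[:3]:
            w=px2w(p,d['centre']); print(c,t,round(d['score'],2),np.round(d['centre'],1),w,'sorter',M@(w[:2]-O))
save(p,'final.png'); print(robot.get_state()['clock'])
E
```

```text
side lamp 0.72 [372.2 292.6] [0.4367 0.066  0.0254] sorter [-0.1575  0.1363]
side lamp 0.64 [298.  339.2] [0.561  0.2359 0.0785] sorter [0.0001 0.276 ]
side lamp 0.41 [368.1 343. ] [ 0.4425  0.1699 -0.0011] sorter [-0.1297  0.2366]
side bezel 0.94 [367.7 341.7] [ 0.4433  0.1672 -0.0007] sorter [-0.1296  0.2338]
side seal 0.48 [370.2 291.7] [0.4406 0.065  0.0267] sorter [-0.1538  0.1345]
side seal 0.44 [349.1 188. ] [ 0.4933 -0.329  -0.0005] sorter [-0.1859 -0.2617]
side gate_left 0.9 [287.3 250.5] [0.6045 0.018  0.0828] sorter [-0.0037  0.0538]
side gate_right 0.87 [283.4 204.8] [ 0.6239 -0.0892  0.1144] sorter [-0.0075 -0.055 ]
top lamp 0.97 [204.9 223.4] [0.5666 0.2001 0.0703] sorter [-0.0021  0.2398]
top lamp 0.74 [298.5 300.2] [0.4326 0.0399 0.0386] sorter [-0.1671  0.1116]
top lamp 0.65 [421.  256.9] [ 0.4855 -0.0723  0.6125] sorter [-0.1391 -0.0092]
top bezel 0.64 [229.9 293.7] [0.4437 0.167  0.0006] sorter [-0.1292  0.2336]
top seal 0.57 [488.8 265.1] [ 0.4788 -0.1226  0.6178] sorter [-0.1564 -0.0569]
top seal 0.5 [376.  185.3] [ 0.6235 -0.0915  0.116 ] sorter [-0.0084 -0.0572]
top gate_left 0.8 [307.8 202.2] [0.6006 0.0219 0.0825] sorter [-0.0067  0.0584]
top gate_left 0.56 [421.4 257.2] [ 0.4853 -0.0726  0.6125] sorter [-0.1394 -0.0094]
top gate_right 0.83 [376.9 185.5] [ 0.6231 -0.093   0.116 ] sorter [-0.009  -0.0586]
top gate_right 0.51 [308.3 201.5] [0.6018 0.021  0.0825] sorter [-0.0057  0.0573]
11.425
```

View pics/final.png

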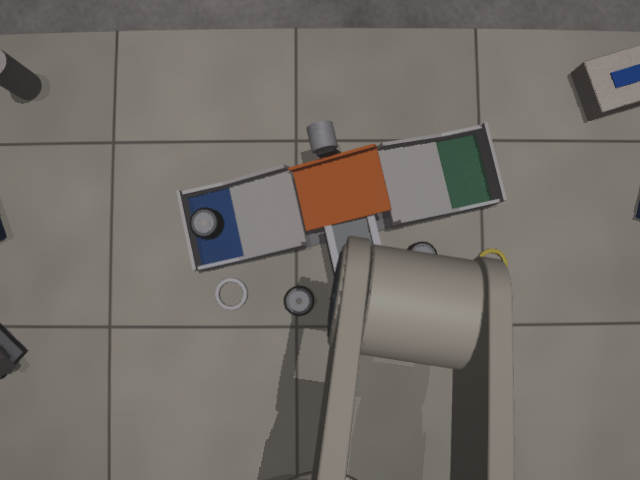

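The lamp rests in the blue tray at (205,222), sorter y = 0.240 m, against the end wall. The spare lamps and rings are where they were, and the arm is clear.

```bash
python3 -c "
from station import robot
print(robot.finish_job())"
```

```text
the job is handed in; nothing more can be done
None
```

The job is done and handed in at about 11.4 s: the cap lamp is in the left (blue) tray and the gate is tipped to that side.

- **Gate:** its left side was raised at the start, so I pressed it down with the shut fingers and it rocked over. The last checks read the left side at about 0.083 m and the right side at about 0.115 m.
- **Lamp:** I pushed it along the deck onto the gate, and it slid down the left chute. The top camera puts its centre at sorter y ≈ 0.240 m, past the 0.200 m needed.
- **Forces:** the wrist force was about 1 N or less at the end of every move. Peaks within a move were not recorded.
- **Spare parts:** the left spare lamp and the bezel ring read within 4–5 mm of their starting positions. In the last top picture the arm partly hid the right spare lamp and the seal, but what showed of them was in its original place.
- **Disagreements:** the side camera put the lamp at y ≈ 0.276 m, because the tray's end wall hid most of it and the depth was read off the wall. The side camera's seal position shifted about 7 mm between the first and last looks, on a low score (0.44). The networks also gave a few wrong low-score hits on the arm and other parts, which I ignored.

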